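# Move the lift-off wheel guard to the other wheel head

### The arm

A 6-joint arm with a two-finger parallel gripper is mounted at the origin on the work surface. World frame = base frame: x ahead of the robot, y to its left, z up, the work surface at z = 0. Lengths are in m, angles in degrees, forces in N, time in s.
With the tool pointing down it reaches from about 0.275 to 0.85 m from the base axis. Payload 5.2 kg.
Tool frame: the origin (TCP) lies at the very end of the fingers, on their centre line; the grasp point (between the pads) lies 19 mm behind it; z points along the fingers, y is the direction in which the jaws open and shut (so a half turn about z gives the same grasp; the last joint's range is limited). The gripper opens to 85 mm and grips with 20 to 120 N. Pads are 22 mm wide; open, the fingers measure 114 mm over their backs; the gripper's body (76 mm by 85 mm) begins 54 mm behind the grasp point. The pads swing forward as they close: fully open they stand 13 mm farther back than shut.
Start: joints at [62.922, 14.817, 87.949, -0, 77.235, -11.62], TCP at [0.147, 0.53, 0.231] pointing down, gripper open.
Joint ranges: [-179.93, 179.93], [-52.35, 119.4], [10.71, 147.94], [-69.91, 249.91], [12.55, 155.21], [-178.61, 178.61]. Speed limits (degrees/s): [147.25, 147.25, 180, 180, 180, 180].

### API

Orientations are given as [roll, pitch, yaw] about the fixed x, y, z axes, in that order (R = Rz(yaw) Ry(pitch) Rx(roll)).
In Python, from cell import bot gives the robot as it stands.
- The arm moves only by the tool servo_tool, never from a script. Its argument "increments" is a list of rows, each a list of 6 numbers: the shift along the tool's x, y, z in m, then the turn, a rotation vector about the tool's x, y, z in degrees. In form: [[dx, dy, dz, rx, ry, rz], ...]. A call has 1 to 10 rows; each row shifts and turns the commanded pose from where the row before left it, along the tool's axes as they then stand; what a row does not reach is not made up. A row lasts 1/10 s, in which the tool goes at most 50 mm and 8.59 degrees, less where a joint would pass 70% of its speed; a pose out of reach is approached as far as the arm can. A call is refused whole if a number of a shift passes 0.05 or a number of a turn 8.59, either way. A call with a gripper value outside its range is refused whole. "claw" is the opening, from 0 (shut) to 1 (fully open), set as the call begins (left out, the last holds). The fingers move at their own pace and stop on an object; the grip force is fixed at half the most. Time passes only in rows, so rows that do not move let the fingers close. It gives the time, the measured TCP pose, the force and the opening at its end, in the units of the state.
- bot.state(): the state, without advancing time (a new reading comes with each control period).
- bot.snapshot(name): name is "side" or "top"; returns the picture (480x640x3 uint8, red, green, blue); there is no depth.
- bot.camera_model(name): a dict with "fx", "fy", "cx", "cy" (pixels), "pose" (4x4, takes a point from camera to world coordinates). Camera axes: x right, y up, looking along -z (the intrinsics and any distortion apply to the point x, -y, -z); pixel columns grow to the right and rows downward; lengths in m; the calibration is good to about 2 mm. A picture is of the moment at which its call begins. camera_model takes no time and is no camera call.
- bot.hand_in(): hands the job in, once; it reports no verdict.
The state is a dict: "t": time; "joints": joint angles; "qvel": joint speeds; "tau": joint torques, N m; "ee_pos": TCP position; "tool_rot": TCP orientation; "wrist_force": force on the tool from outside, world axes, zero at the start; "moment": the same for the moment, N m; "opening": finger opening in m.
Only numpy, scipy, OpenCV 4.12 (cv2) and the standard library are available. Lean on these libraries where they do the work, as an engineer would, in place of code of your own. Each camera call takes 0.05 s, during which the arm holds its last target.

### The job

Change the wheel guard over to the other wheel head of the shoe finishing bench: pull back the sprung hinge pin that holds the guard on its head, lift the guard off its stud, and drop it on the stud of the bare head, pressing it down until that head's pin snaps home over it. Leave it closed in front of the wheel. Seat it by feel: that stud may stand up to a centimetre nearer or farther than measured, so do not force the guard against the head (never harder than 40 N), and do not push the things on the bench about.

Things in the scene. Friction and masses are not known exactly. Their poses are not given: they have to be found in the camera images.
- head_a: cream wheel head, fixed. Origin: on the table under its nominal hinge line; z up, +x back from the hinge to the wheel, +y along the front, the way the closed guard reaches. Rubber wheel 110 mm across, front 43 mm behind the hinge line, at y 58 to 94 mm; casing from x 115 mm, 150 mm high; foot plate from x -50 mm, 12 mm high. Carries the guard at the start.
- head_b: cream wheel head, fixed. Origin: on the table under its nominal hinge line; z up, +x back from the hinge to the wheel, +y along the front, the way the closed guard reaches. Rubber wheel 110 mm across, front 43 mm behind the hinge line, at y 58 to 94 mm; casing from x 115 mm, 150 mm high; foot plate from x -50 mm, 12 mm high. Bare at the start.
- hinge_a (a point): head_a's nominal hinge line, 105 mm above the table: tip of its upright steel stud, 12 mm thick, the last 3 mm a cone narrowing to 10 mm. Round the stud's foot a sprung brass lifter ring: top at 56 mm above the table when free (pushing up 5 N), hard stop at 43 mm (9 N). This stud stands exactly here.
- hinge_b (a point): the same for head_b, but its hinge plate (stud, pin and guide together) is clamped in a slot: it stands up to 10 mm nearer (head's -x) or farther (+x) than this point, exact in y and height; search along x, by light touch or sight. Within 2.2 mm the cone leads the bore on, with a side push on the guard the way its axis must go; beyond, the socket's underside rests on the stud's top.
- pin_a (a joint): travel (m) of head_a's stop pin: 0 home, grows as pulled along the head's -y, end stop 0.012. Spring: 4 N at home, 7.5 N at the stop; it goes back when let go. Under 7 mm of travel frees the guard, which springs up 10 mm and stays up (if stuck, just lift it); a pin let go then cannot catch it unless the guard is pressed down.
- pin_b (a joint): the same for head_b, bare at the start. No need to pull it: as the guard is pressed down, the taper at its foot drives the pin back about 5 mm, then it snaps home (0) over the guard's shoulder.
- knob_a (a point): on the pull bar of head_a's pin, moving with it: an upright black bar 22 mm (head's x) by 12 mm (y), top 120 mm and foot 60 mm above the table, 90 mm from the hinge line along -y. The point is 14 mm below its top. The 8 mm pin runs along y, centre 66 mm up, tip 15 mm from the hinge line, through a guide post at y -28 to -46 mm, 78 mm high.
- guard: lift-off door, 0.3 kg: upright blind steel socket (26 mm across, 73 mm high, bore 14.4 mm, 66 mm deep, open below) with a 3 mm sheet along its own +y. Origin: centre of the socket's underside, z up. Underside height above the table: latched 46 mm (sprung up against the pin, 3 mm of give), pin just pulled 56 mm, off the stud above 105 mm.
- guard_foot (a point): middle of the socket's shoulder, 16 mm above its underside: the foot tapers from 25 mm across (4 mm up) to 42 mm across here, then steps flat to 26 mm; the pin holds this shoulder down. Pressing home takes about 10 N, then the force falls as the pin snaps. Closed = guard's y along the head's y; it may start swung up to 0.5 rad open, towards the robot.
- guard_grip (a point): grip point: on an upright steel bar on top of the socket, on its axis, 14 mm thick (guard's x), 34 mm long (its y), from 73 to 113 mm above the guard's underside; the point is 99 mm above the underside.
- guard_edge (a point): middle of the free upright edge of the guard's sheet, 130 mm along the guard's y from the socket's axis, 44 mm above its underside. The sheet spans 16 to 72 mm above the underside.
- sanding_block: bystander, leave alone: cork sanding block 55 x 95 x 30 mm; origin at the centre of its underside
- tack_jar: bystander, leave alone: small clear jar, 48 mm across, 60 mm high; origin at the centre of its underside
- glue_can: bystander, leave alone: closed can, 76 mm across, 95 mm high; origin at the centre of its underside
- shoe_last: bystander, leave alone: wooden shoe last, about 230 mm long, 66 mm high; origin at the centre of its underside
- sole_blank: bystander, leave alone: flat black rubber sole blank 90 x 140 x 12 mm; origin at the centre of its underside
Not all that is in view belongs to the job. What is shaped like the guard but yellow is not meant.

How it is judged:
By the outcome, as a careful person would: the job done as asked, in the order asked, and still so for the second after the job is handed in, with the robot touching nothing.
It also fails if it takes over 67 s, if anything falls off the work surface, if the arm or the gripper's body presses on something with over 40 N, if the wrist force passes 120 N, or if a joint passes its speed limit or range.

## Working session

There is one attempt and no reset: what is moved stays moved. The work goes in short steps, Python scripts to look and compute and a tool call to move; the robot and the scene stay as the last step left them, time stands still between calls to the robot, and variables do not carry over. Pictures are saved under pics/ and viewed, and the job is handed in when it is done.

Besides the shell and the picture viewer there is one more tool, called after ">>>" by a JSON object that holds its "api" and its "payload". servo_tool: Moves the arm, as the interface text tells. Its arguments: {"type":"object","properties":{"increments":{"type":"array","items":{"type":"array","items":{"type":"number"}}},"claw":{"type":"number"}},"required":["increments"]}

```bash
ls; mkdir -p pics
python3 - <<'E'
from cell import bot
import cv2,numpy as np
s=bot.state();print({k:np.round(v,3).tolist() for k,v in s.items()})
for n in("side","top"):
    im=bot.snapshot(n);cv2.imwrite(f"pics/{n}0.png",im[:,:,::-1])
    m=bot.camera_model(n);print(n,{k:np.round(v,4).tolist() if not isinstance(v,str) else v for k,v in m.items()})
E
```

```text
pics
{'t': 0.0, 'joints': [62.921, 14.859, 88.01, 0.0, 77.235, -11.62], 'qvel': [-0.079, -0.015, -0.019, -0.025, 0.087, 0.003], 'tau': [-0.0, -44.602, -29.057, -0.0, 0.012, -0.0], 'ee_pos': [0.146, 0.53, 0.23], 'tool_rot': [-179.898, -0.021, 164.541], 'wrist_force': [-0.106, -0.224, 0.279], 'moment': [0.02, -0.039, 0.001], 'opening': 0.085}
side {'fx': 473.332, 'fy': 473.332, 'cx': 318.9755, 'cy': 238.378, 'pose': [[0.8749, 0.36, -0.3239, 0.0996], [-0.4841, 0.63, -0.6073, -0.5258], [-0.0146, 0.6881, 0.7255, 0.8032], [0.0, 0.0, 0.0, 1.0]]}
top {'fx': 542.0, 'fy': 542.0, 'cx': 322.9133, 'cy': 240.7778, 'pose': [[-0.0048, 0.9983, -0.0581, 0.318], [-0.9999, -0.0042, 0.0102, 0.0154], [0.0099, 0.0581, 0.9983, 1.3185], [0.0, 0.0, 0.0, 1.0]]}
```

View pics/side0.png

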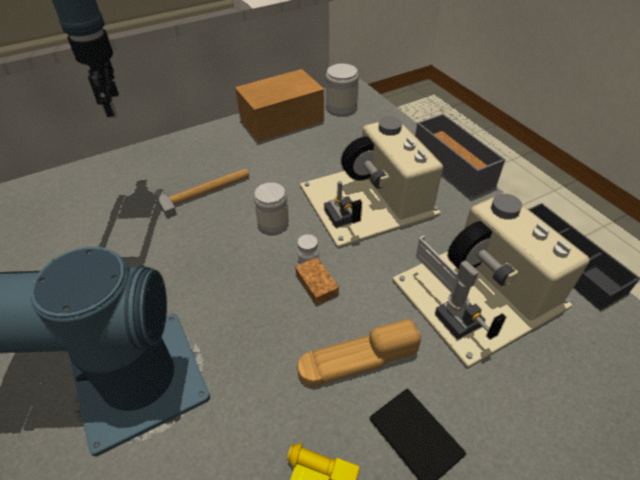

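View pics/top0.png

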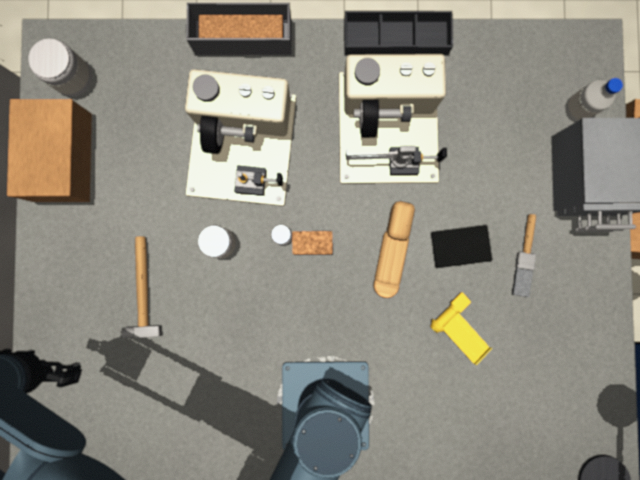

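The top view shows the grey guard on the right-hand head at about (405,158), so that is head_a. The bare head_b has its stud near (243,180), and the yellow look-alike lies at (462,325). Next I'll check close crops.

Run:
```python
import cv2,numpy as np
t=cv2.imread("pics/top0.png");s=cv2.imread("pics/side0.png")
f=lambda im,x,y,w,h,k:cv2.resize(im[y:y+h,x:x+w],None,fx=k,fy=k,interpolation=cv2.INTER_CUBIC)
cv2.imwrite("pics/ta.png",f(t,330,45,130,145,4));cv2.imwrite("pics/tb.png",f(t,180,65,125,145,4))
cv2.imwrite("pics/sa.png",f(s,385,190,190,145,4));cv2.imwrite("pics/sb.png",f(s,295,110,150,140,4))
```

```text
(no output)
```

View pics/ta.png

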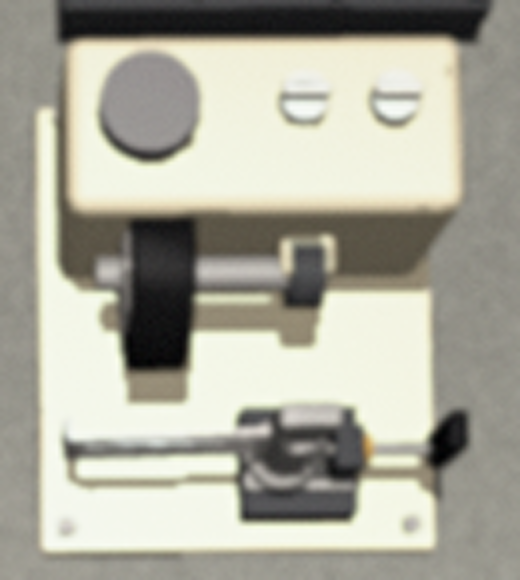

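View pics/tb.png

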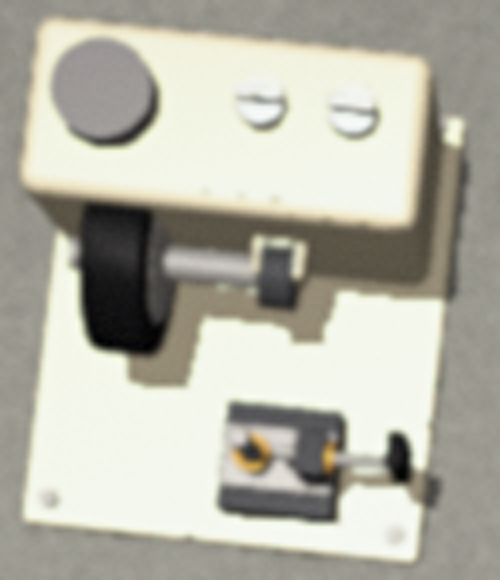

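View pics/sa.png

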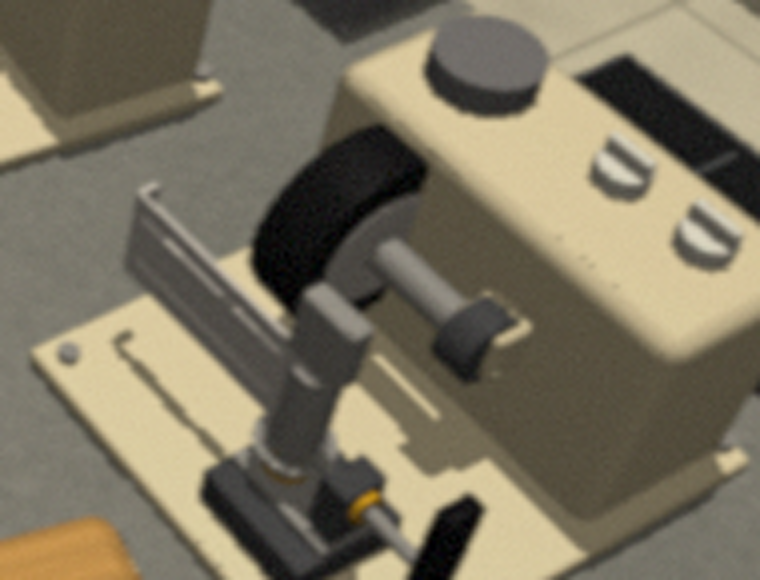

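View pics/sb.png

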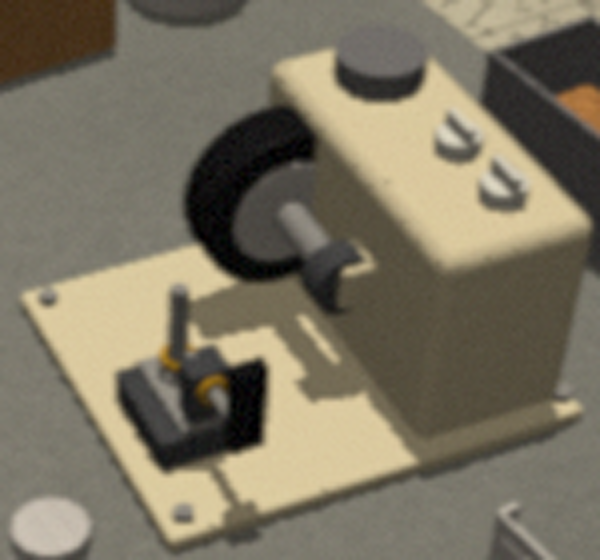

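The crops show:
- **Grip bar on head_a:** top at about (407,148) in top and (469,268) in side.
- **Black knob_a:** about (444,152) in top and (496,325) in side.
- **Bare stud tip on head_b:** about (240,175) in top and (339,182) in side.

Things that could be mistaken for the guard:
- **Grey guard:** (405,158), the wanted one.
- **Yellow fake:** (462,325), rejected.
- **Putty knife:** (526,260), rejected.

Next I'll measure.

```bash
cat > h.py <<'E'
from cell import bot
import cv2,numpy as np
C={n:bot.camera_model(n) for n in("side","top")}
def ray(n,u,v):
    c=C[n];P=np.array(c["pose"]);d=np.array([(u-c["cx"])/c["fx"],-(v-c["cy"])/c["fy"],-1.])
    return P[:3,3],P[:3,:3]@d
def plane(n,u,v,z):
    o,d=ray(n,u,v);return o+d*(z-o[2])/d[2]
def tri(us,ut):
    o1,d1=ray("side",*us);o2,d2=ray("top",*ut)
    A=np.stack([d1,-d2],1);s=np.linalg.lstsq(A,o2-o1,rcond=None)[0]
    a,b=o1+s[0]*d1,o2+s[1]*d2;return (a+b)/2,np.linalg.norm(a-b)
def proj(n,p):
    c=C[n];P=np.array(c["pose"]);q=P[:3,:3].T@(np.array(p)-P[:3,3])
    return c["cx"]+c["fx"]*q[0]/-q[2],c["cy"]-c["fy"]*q[1]/-q[2]
def cr(x0,y0,u,v,k=4):return x0+(u+.5)/k-.5,y0+(v+.5)/k-.5
np.set_printoptions(precision=4,suppress=True)
E
python3 - <<'E'
from h import *
t=cv2.imread("pics/top0.png");s=cv2.imread("pics/side0.png")
# plate masks in top
hsv=cv2.cvtColor(t,cv2.COLOR_BGR2HSV)
m=((t.min(2)>195)).astype(np.uint8)
for nm,(x0,y0,w,h) in dict(a=(330,100,125,95),b=(178,100,125,115)).items():
    mm=m[y0:y0+h,x0:x0+w];mm=cv2.morphologyEx(mm,cv2.MORPH_OPEN,np.ones((3,3)))
    # front edge: lowest mask pixel per column
    pts=[]
    for c in range(w):
        r=np.flatnonzero(mm[:,c])
        if len(r):pts.append((x0+c,y0+r[-1]+.5))
    pts=np.array(pts)
    pts=pts[8:-8];W=np.array([plane("top",u,v,.012) for u,v in pts])
    for _ in range(4):
        p=np.polyfit(W[:,1],W[:,0],1);r=W[:,0]-np.polyval(p,W[:,1]);W=W[abs(r)<max(.0015,1.5*r.std())]
    yaw=np.arctan(-p[0]);print(nm,len(W),"front edge x=%.4f + %.4f y; yaw %.2f"%(p[1],p[0],np.degrees(yaw)),W[:,1].min(),W[:,1].max(), r.std())
# points
print("bar top",tri(cr(385,190,336,314),cr(330,45,311,413)))
print("bar plane",plane("top",*cr(330,45,311,413),.159),plane("side",*cr(385,190,336,314),.159))
print("knobA top",plane("top",*cr(330,45,457,418),.12),plane("side",*cr(385,190,462,502),.12))
print("stud tip B",plane("top",*cr(180,65,241,438),.105),plane("side",*cr(295,110,179,290),.105),tri(cr(295,110,179,290),cr(180,65,241,438)))
print("knobB top",plane("top",*cr(180,65,398,440),.12),plane("side",*cr(295,110,250,366),.12))
print("sheet free edge top", plane("top",*cr(330,45,68,428),.118),plane("side",*cr(385,190,150,188),.118))
E
```

```text
a 82 front edge x=0.5383 + 0.0031 y; yaw -0.18 -0.25691056561666414 -0.0595866820839214 8.106641309413139e-17
b 88 front edge x=0.4710 + 0.1109 y; yaw -6.33 0.10320426963415084 0.313643697867469 0.0006979841879650549
bar top (array([ 0.5853, -0.1797,  0.1559]), np.float64(0.004218737541794296))
bar plane [ 0.5864 -0.1805  0.159 ] [ 0.581  -0.1805  0.159 ]
knobA top [ 0.5924 -0.269   0.12  ] [ 0.5864 -0.2665  0.12  ]
stud tip B [0.5399 0.1896 0.105 ] [0.5378 0.1907 0.105 ] (array([0.5388, 0.1901, 0.1052]), np.float64(0.0023965694161564646))
knobB top [0.5358 0.1001 0.12  ] [0.5291 0.1018 0.12  ]
sheet free edge top [ 0.5877 -0.0509  0.118 ] [ 0.5864 -0.0501  0.118 ]
```

>>> {"api": "servo_tool", "payload": {"increments": [[0,0,0,0,0,-7.7],[0,0,0,0,0,-7.7],[-0.022,-0.04,0,0,0,0],[-0.022,-0.04,0,0,0,0],[-0.022,-0.04,0,0,0,0],[-0.022,-0.04,0,0,0,0],[-0.022,-0.04,0,0,0,0],[-0.022,-0.04,0,0,0,0],[-0.022,-0.04,0,0,0,0],[-0.022,-0.04,0,0,0,0]], "claw": 1}}

```text
t: 1.1
ee_pos: [0.3225, 0.2083, 0.2312]
tool_rot: [180.0, 0.0, 180.0]
wrist_force: [1.1, 0.5, 0.2]
opening: 0.085
```

>>> {"api": "servo_tool", "payload": {"increments": [[-0.022,-0.04,0,0,0,0],[-0.022,-0.04,0,0,0,0],[-0.022,-0.04,0,0,0,0],[-0.022,-0.04,0,0,0,0],[-0.022,-0.04,0,0,0,0],[-0.022,-0.04,0,0,0,0],[-0.022,-0.04,0,0,0,0],[-0.022,-0.04,0,0,0,0],[-0.022,-0.04,0,0,0,0],[-0.022,-0.04,0,0,0,0]]}}

```text
t: 2.1
ee_pos: [0.5422, -0.192, 0.2308]
tool_rot: [180.0, -0.0, 179.9]
wrist_force: [0.4, 0.7, -0.8]
opening: 0.0854
```

>>> {"api": "servo_tool", "payload": {"increments": [[-0.0235,-0.0385,0,0,0,0],[-0.0235,-0.0385,0,0,0,0],[0,0,0.03,0,0,0],[0,0,0.03,0,0,0],[0,0,0,0,0,0]], "claw": 0.6}}

```text
t: 2.6
ee_pos: [0.5859, -0.2659, 0.1657]
tool_rot: [179.7, -0.5, 179.9]
wrist_force: [-0.5, 0.8, -1.2]
opening: 0.0511
```

Run:
```python
from h import *
s=bot.state();print(s["ee_pos"])
for n,(x,y,w,h) in dict(side=(430,220,130,130),top=(380,90,130,130)).items():
    im=bot.snapshot(n)[:,:,::-1];cv2.imwrite(f"pics/{n}1.png",im)
    cv2.imwrite(f"pics/{n}1c.png",cv2.resize(im[y:y+h,x:x+w],None,fx=4,fy=4,interpolation=2))
print(proj("side",[.589,-.27,.12]),proj("side",s["ee_pos"]))
```

```text
[ 0.5859 -0.2659  0.1657]
(np.float64(502.7490085942024), np.float64(315.9738107753201)) (np.float64(506.9996640571142), np.float64(299.12755595877746))
```

View pics/side1c.png

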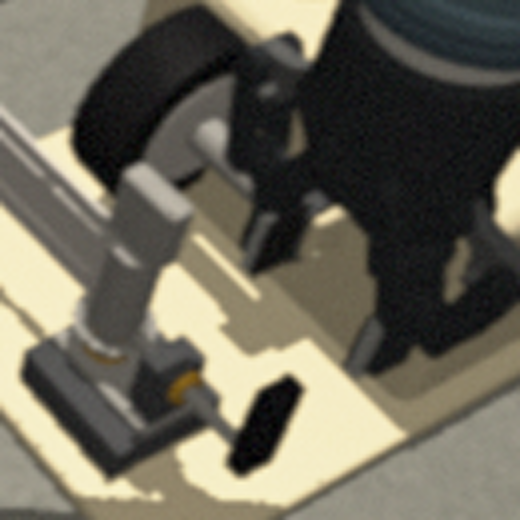

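The fingertips straddle the knob, at crop (260,270) and (360,370), with the knob top at crop (283,385). I'll go down and grip.

>>> {"api": "servo_tool", "payload": {"increments": [[-0.001,0,0.03,0,0,0],[0,0,0.03,0,0,0],[0,0,0.018,0,0,0],[0,0,0,0,0,0]]}}

```text
t: 3.1
ee_pos: [0.5891, -0.2665, 0.0926]
tool_rot: [179.9, -0.1, 180.0]
wrist_force: [0.8, -0.1, 0.5]
opening: 0.0513
```

>>> {"api": "servo_tool", "payload": {"increments": [[0,0,0,0,0,0],[0,0,0,0,0,0],[0,0,0,0,0,0],[0,0,0,0,0,0]], "claw": 0}}

```text
t: 3.5
ee_pos: [0.5909, -0.2682, 0.0957]
tool_rot: [-179.9, 0.2, 180.0]
wrist_force: [-0.3, 0.4, 6.7]
opening: 0.0107
```

>>> {"api": "servo_tool", "payload": {"increments": [[0,-0.003,0,0,0,0],[0,-0.003,0,0,0,0],[0,-0.003,0,0,0,0],[0,-0.001,0,0,0,0],[0,0,0,0,0,0],[0,0,0,0,0,0]]}}

```text
t: 4.1
ee_pos: [0.591, -0.276, 0.0955]
tool_rot: [179.9, 0.2, 180.0]
wrist_force: [1.2, 6.9, 7.8]
opening: 0.0104
```

Run:
```python
from h import *
s=bot.state();print(s["ee_pos"],s["wrist_force"])
for n,(x,y,w,h) in dict(side=(430,220,130,130)).items():
    im=bot.snapshot(n)[:,:,::-1];cv2.imwrite(f"pics/{n}2.png",im)
    cv2.imwrite(f"pics/{n}2c.png",cv2.resize(im[y:y+h,x:x+w],None,fx=4,fy=4,interpolation=2))
```

```text
[ 0.591  -0.276   0.0955] [1.2264 6.9333 7.7823]
```

View pics/side2c.png

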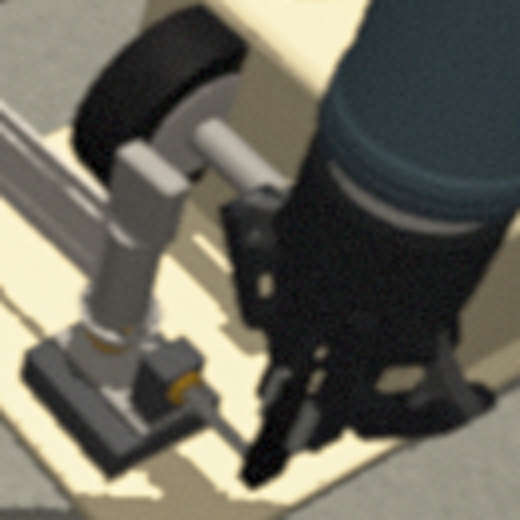

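The guard's bar rose from crop row 165 to about 143, so it is freed; the spring force of 6.9 N agrees with that. I'll let go of the pin and rise.

>>> {"api": "servo_tool", "payload": {"increments": [[0,0.004,0,0,0,0],[0,0,0,0,0,0],[0,0,0,0,0,0],[0,0,-0.03,0,0,0],[0,0,-0.04,0,0,0],[0,0,-0.04,0,0,0],[0,0,-0.04,0,0,8.5],[0,0,0,0,0,8.5],[0,0,0,0,0,8.5]], "claw": 0.6}}

```text
t: 5.05
ee_pos: [0.5904, -0.2743, 0.2455]
tool_rot: [-179.9, 0.2, 154.1]
wrist_force: [0.1, -0.4, -1.4]
opening: 0.0514
```

>>> {"api": "servo_tool", "payload": {"increments": [[0,0,0,0,0,8.5],[0,0,0,0,0,8.5],[0,0,0,0,0,8.5],[0,0,0,0,0,8.5],[0,0,0,0,0,8.5],[0,0,0,0,0,8.5],[0,0,0,0,0,8.5],[0,0,0,0,0,5]]}}

```text
t: 5.85
ee_pos: [0.5895, -0.2738, 0.243]
tool_rot: [-180.0, 0.0, 89.6]
wrist_force: [0.1, 0.1, -0.8]
opening: 0.0516
```

Run:
```python
from h import *
s=bot.state();print(s["ee_pos"],s["tool_rot"],s["wrist_force"])
for n,(x,y,w,h) in dict(side=(400,200,160,145),top=(330,80,150,140)).items():
    im=bot.snapshot(n)[:,:,::-1];cv2.imwrite(f"pics/{n}3.png",im)
    cv2.imwrite(f"pics/{n}3c.png",cv2.resize(im[y:y+h,x:x+w],None,fx=4,fy=4,interpolation=2))
```

```text
[ 0.5895 -0.2738  0.243 ] [-179.971     0.0057   89.6088] [ 0.1381  0.137  -0.7985]
```

View pics/side3c.png

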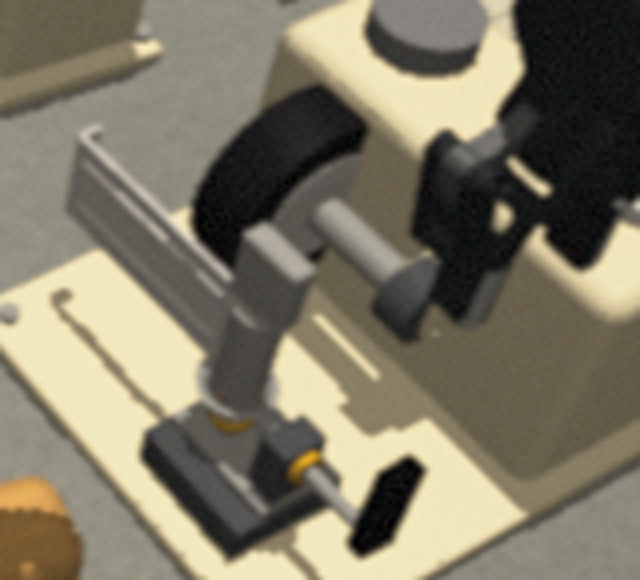

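View pics/top3c.png

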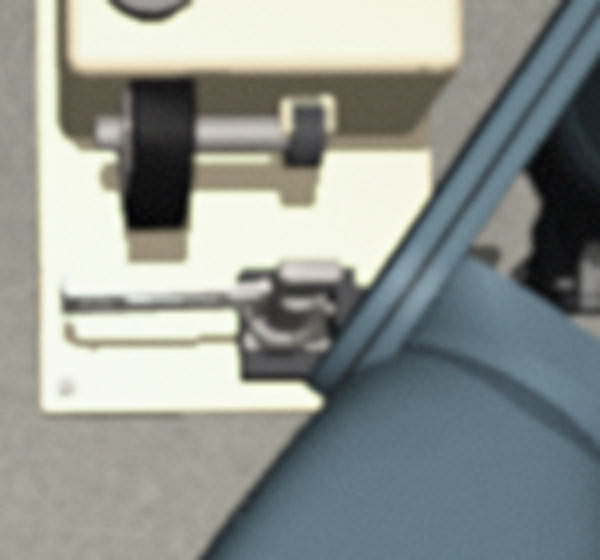

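Run:
```python
from h import *
print("bar",plane("top",*cr(330,80,310,271),.169),plane("side",*cr(400,200,282,246),.169),tri(cr(400,200,282,246),cr(330,80,310,271)))
a=plane("top",*cr(330,80,65,294),.128);b=plane("top",*cr(330,80,225,290),.128);d=a-b
print(a,b,np.degrees(np.arctan2(-d[0],d[1])))
```

```text
bar [ 0.5852 -0.1783  0.169 ] [ 0.5865 -0.1748  0.169 ] (array([ 0.5838, -0.1773,  0.1731]), np.float64(0.0009201054608808874))
[ 0.5821 -0.0487  0.128 ] [ 0.5841 -0.1377  0.128 ] 1.2982820422961476
```

>>> {"api": "servo_tool", "payload": {"increments": [[0.048,-0.001,0,0,0,0],[0.048,-0.002,0,0,0,0],[0,0,0,0,0,0],[0,0,0.03,0,0,0],[0,0,0.03,0,0,0],[0,0,0.03,0,0,0],[0,0,0.012,0,0,0],[0,0,0,0,0,0]]}}

```text
t: 6.75
ee_pos: [0.5857, -0.1773, 0.1394]
tool_rot: [-179.8, -0.1, 90.0]
wrist_force: [-0.1, 0.8, 0.3]
opening: 0.0513
```

Run:
```python
from h import *
s=bot.state();print(s["ee_pos"],s["tool_rot"],s["wrist_force"])
for n,(x,y,w,h) in dict(side=(400,180,160,145)).items():
    im=bot.snapshot(n)[:,:,::-1];cv2.imwrite(f"pics/{n}4.png",im)
    cv2.imwrite(f"pics/{n}4c.png",cv2.resize(im[y:y+h,x:x+w],None,fx=4,fy=4,interpolation=2))
```

```text
[ 0.5857 -0.1773  0.1394] [-179.7855   -0.0975   89.9921] [-0.0696  0.7787  0.2732]
```

View pics/side4c.png

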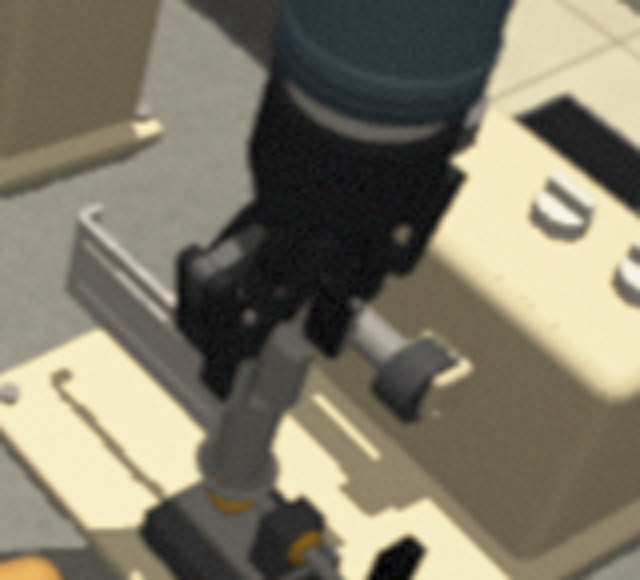

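The jaws straddle the bar (bar at about crop (285,345)). I'll close on it.

>>> {"api": "servo_tool", "payload": {"increments": [[0,0,0.002,0,0,0],[0,0,0,0,0,0],[0,0,0,0,0,0],[0,0,0,0,0,0],[0,0,0,0,0,0]], "claw": 0}}

```text
t: 7.3
ee_pos: [0.5862, -0.1776, 0.1399]
tool_rot: [-179.9, 0.0, 89.9]
wrist_force: [-5.9, -1.0, 4.2]
opening: 0.0133
```

Run:
```python
from h import *
s=bot.state();print(s["ee_pos"],s["tool_rot"],s["wrist_force"],s["moment"],s["opening"])
```

```text
[ 0.5862 -0.1776  0.1399] [-179.939     0.0318   89.9493] [-5.8543 -0.9778  4.1514] [-0.2805  1.0921  0.0158] 0.013298548508001422
```

>>> {"api": "servo_tool", "payload": {"increments": [[0,-0.001,-0.01,0,0,0],[0,0,-0.01,0,0,0],[0,0,-0.01,0,0,0]]}}

```text
t: 7.6
ee_pos: [0.5861, -0.1773, 0.1701]
tool_rot: [180.0, -0.0, 89.9]
wrist_force: [-0.7, -1.0, -3.6]
opening: 0.013
```

>>> {"api": "servo_tool", "payload": {"increments": [[0,0,-0.02,0,0,0],[0,0,-0.02,0,0,0],[0,0,-0.03,0,0,0],[0,0,-0.035,0,0,0],[0,0,0,0,0,0]]}}

```text
t: 8.1
ee_pos: [0.5887, -0.1779, 0.2811]
tool_rot: [179.4, 0.2, 90.0]
wrist_force: [1.3, -0.3, -2.2]
opening: 0.0127
```

Run:
```python
from h import *
s=bot.state();print(s["ee_pos"],s["tool_rot"],s["wrist_force"],s["moment"],s["opening"])
for n,(x,y,w,h) in dict(side=(400,150,160,145),top=(320,60,150,140)).items():
    im=bot.snapshot(n)[:,:,::-1];cv2.imwrite(f"pics/{n}5.png",im)
    cv2.imwrite(f"pics/{n}5c.png",cv2.resize(im[y:y+h,x:x+w],None,fx=4,fy=4,interpolation=2))
```

```text
[ 0.5887 -0.1779  0.2811] [179.3718   0.25    89.9719] [ 1.2996 -0.3205 -2.2372] [-0.0847 -0.0656  0.0108] 0.01266742168987382
```

View pics/side5c.png

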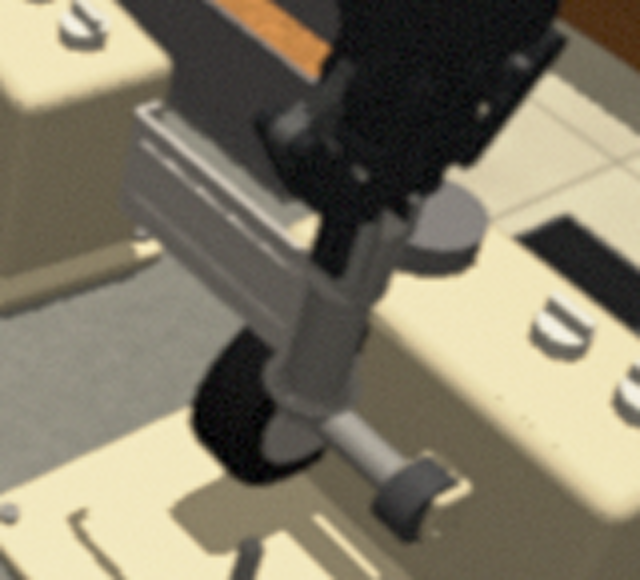

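View pics/top5c.png

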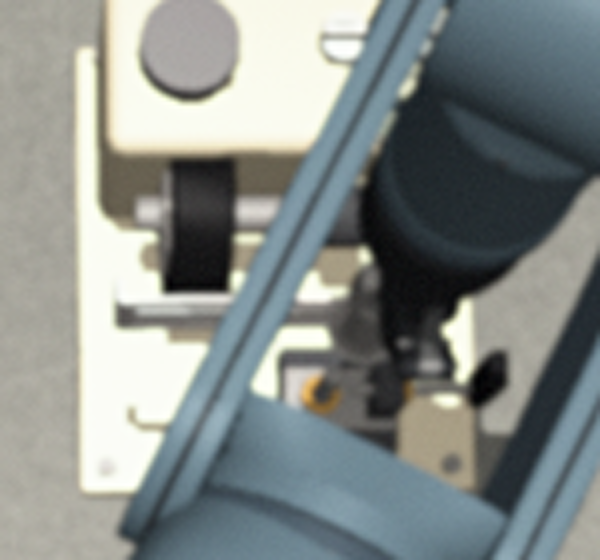

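Run:
```python
import cv2,numpy as np
t0=cv2.imread("pics/top0.png");t5=cv2.imread("pics/top5.png");s0=cv2.imread("pics/side0.png");s5=cv2.imread("pics/side5.png")
f=lambda im,x,y,w=37,h=28:cv2.resize(im[y:y+h,x:x+w],None,fx=10,fy=10,interpolation=cv2.INTER_CUBIC)
a=np.hstack([f(t0,228,162),f(t5,382,142)]);b=np.hstack([f(s0,320,175),f(s5,440,275)])
cv2.imwrite("pics/studs.png",np.vstack([a,b]))
```

```text
(no output)
```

View pics/studs.png

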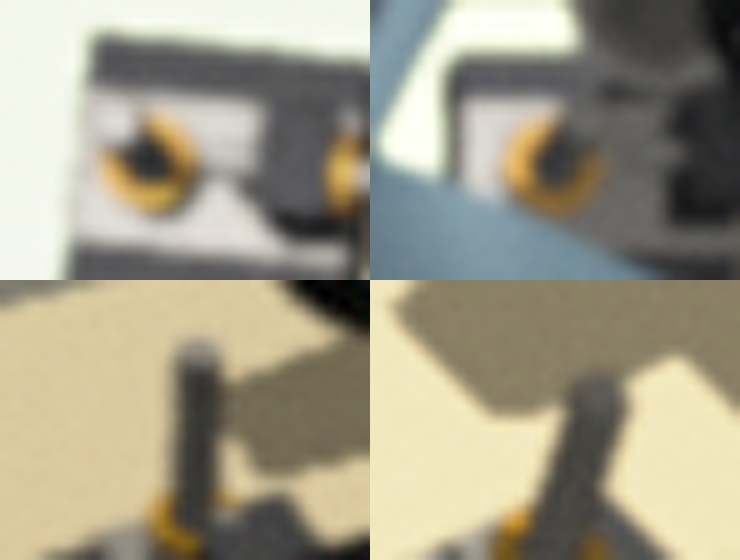

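Run:
```python
from h import *
t0=cv2.imread("pics/top0.png");t5=cv2.imread("pics/top5.png")
for nm,im,(x,y,w,h) in (("B",t0,(234,168,16,18)),("A",t5,(430-0-40,142,22,24))):
    c=cv2.resize(im[y:y+h,x:x+w],None,fx=8,fy=8,interpolation=2)
    hsv=cv2.cvtColor(c,cv2.COLOR_BGR2HSV);m=((hsv[...,0]>8)&(hsv[...,0]<28)&(hsv[...,1]>110)&(hsv[...,2]>100)).astype(np.uint8)
    pts=cv2.findNonZero(m)[:,0];ctr,r=cv2.minEnclosingCircle(pts)
    px=(x+(ctr[0]+.5)/8-.5,y+(ctr[1]+.5)/8-.5);print(nm,len(pts),px,r/8,plane("top",*px,.056))
P=lambda n,*uv:plane(n,*uv,.105)
k=lambda x,y,u,v:(x+(u+.5)/10-.5,y+(v+.5)/10-.5)
print("tipB",P("top",*k(228,162,124,120)),P("side",*k(320,175,199,70)))
print("tipA",P("top",*k(382,142,202,128)),P("side",*k(440,275,229,100)))
for p in ([.586,-.178,.105],[.539,.190,.105]):print(proj("top",p),proj("side",p))
```

```text
B 2149 (242.63771438598633, 178.16570377349854) 4.356587886810303 [0.5393 0.1901 0.056 ]
A 2169 (399.7435178756714, 158.41474533081055) 4.4617600440979 [ 0.5851 -0.1795  0.056 ]
tipB [0.5412 0.1895 0.105 ] [0.539  0.1924 0.105 ]
tipA [ 0.5841 -0.1766  0.105 ] [ 0.5849 -0.1763  0.105 ]
(np.float64(402.34250184986496), np.float64(153.50629925705925)) (np.float64(463.55477738065315), np.float64(284.96400540481875))
(np.float64(239.70534514383527), np.float64(174.53620487688198)) (np.float64(339.9892174809049), np.float64(182.12250298008007))
```

>>> {"api": "servo_tool", "payload": {"increments": [[0.02,-0.005,0,0,0,0],[0.04,-0.005,0,0,0,0],[0.045,-0.005,0,0,0,0],[0.045,-0.005,0,0,0,0],[0.045,-0.005,0,0,0,0],[0.045,-0.005,0,0,0,0],[0.045,-0.005,0,0,0,0],[0.04,-0.005,0,0,0,0],[0.03,-0.005,0,0,0,0],[0.014,-0.001,0,0,0,0]]}}

```text
t: 9.2
ee_pos: [0.5375, 0.1953, 0.2724]
tool_rot: [-179.8, -0.1, 90.1]
wrist_force: [0.6, -0.0, -2.0]
opening: 0.013
```

>>> {"api": "servo_tool", "payload": {"increments": [[0,0,0,0,0,3.2],[0,0,0,0,0,3.1],[0,0,0.02,0,0,0],[0,0,0.02,0,0,0],[0,0,0.015,0,0,0],[0,0,0,0,0,0],[0,0,0,0,0,0]]}}

```text
t: 9.9
ee_pos: [0.5397, 0.1915, 0.2187]
tool_rot: [-179.9, 0.0, 83.6]
wrist_force: [0.9, -0.1, -2.9]
opening: 0.0127
```

Run:
```python
from h import *
s=bot.state();print(s["ee_pos"],s["tool_rot"],s["wrist_force"],s["moment"],s["opening"])
for n,(x,y,w,h) in dict(side=(280,80,160,145),top=(170,60,150,140)).items():
    im=bot.snapshot(n)[:,:,::-1];cv2.imwrite(f"pics/{n}6.png",im)
    cv2.imwrite(f"pics/{n}6c.png",cv2.resize(im[y:y+h,x:x+w],None,fx=4,fy=4,interpolation=2))
```

```text
[0.5397 0.1915 0.2187] [-179.8892    0.0293   83.6288] [ 0.8612 -0.0836 -2.9185] [-0.0798 -0.094   0.0138] 0.012684627944849054
```

View pics/side6c.png

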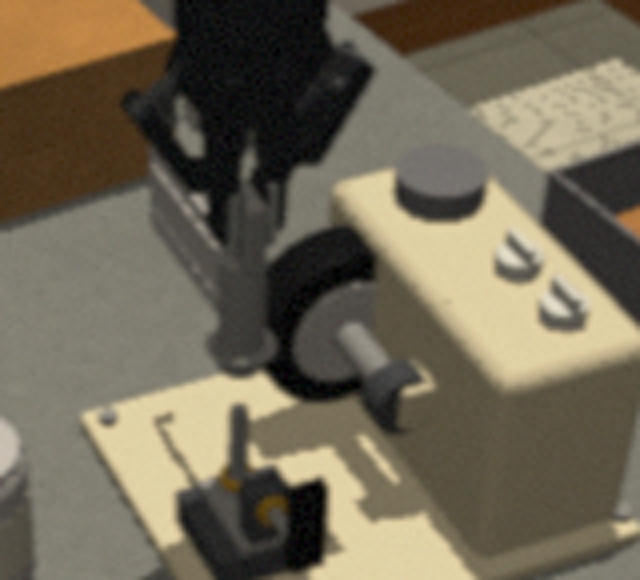

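View pics/top6c.png

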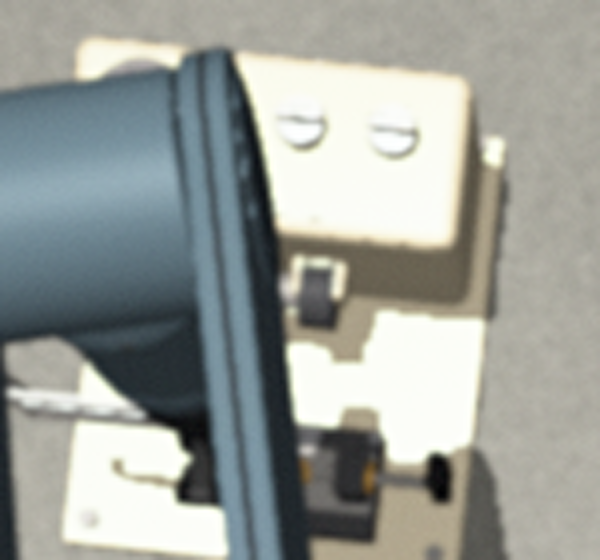

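Run:
```python
from h import *
q=lambda p:[ (a-b+.5)*4-.5 for a,b in zip(proj("side",p),(280,80))]
for z in(.135,.151,.208): print(z,q([.5397,.1915,z]))
for d in(-.005,0,.005):print("tip",q([.5397+d,.1915,.105]),q([.5397,.1915+d,.105]))
```

```text
0.135 [np.float64(242.10776711653307), np.float64(366.7208841957761)]
0.151 [np.float64(242.623594624848), np.float64(343.9313593834079)]
0.208 [np.float64(244.55759199667023), np.float64(258.48636007314315)]
tip [np.float64(233.64826412285515), np.float64(410.94404931588247)] [np.float64(245.6420024993788), np.float64(413.01368271994295)]
tip [np.float64(241.17034740857753), np.float64(408.1365693806142)] [np.float64(241.17034740857753), np.float64(408.1365693806142)]
tip [np.float64(248.67000190081308), np.float64(405.33746058207703)] [np.float64(236.72365724234032), np.float64(403.28668460970937)]
```

The stud tip at crop (239,408) lies under the guard's axis, whose projection is (241,408), so they agree to within about 1 to 2 mm. I'll lower it gently and watch the force.

>>> {"api": "servo_tool", "payload": {"increments": [[0,0,0.01,0,0,0],[0,0,0.01,0,0,0],[0,0,0.004,0,0,0],[0,0,0,0,0,0]]}}

```text
t: 10.4
ee_pos: [0.5395, 0.1916, 0.194]
tool_rot: [-179.9, 0.0, 83.6]
wrist_force: [-0.5, 0.5, -4.0]
opening: 0.0131
```

>>> {"api": "servo_tool", "payload": {"increments": [[0,0,0.002,0,0,0],[0,0,0.002,0,0,0],[0,0,0.002,0,0,0],[0,0,0.002,0,0,0]]}}

```text
t: 10.8
ee_pos: [0.5403, 0.1917, 0.1873]
tool_rot: [180.0, -0.0, 83.6]
wrist_force: [0.3, 0.8, -3.1]
opening: 0.0134
```

>>> {"api": "servo_tool", "payload": {"increments": [[0,0,0.002,0,0,0],[0,0,0.002,0,0,0],[0,0,0.001,0,0,0]]}}

```text
t: 11.1
ee_pos: [0.5401, 0.1917, 0.182]
tool_rot: [-180.0, 0.0, 83.6]
wrist_force: [0.3, -0.0, -3.9]
opening: 0.0128
```

>>> {"api": "servo_tool", "payload": {"increments": [[0,0,0.003,0,0,0],[0,0,0.003,0,0,0],[0,0,0.003,0,0,0],[0,0,0.003,0,0,0]]}}

```text
t: 11.5
ee_pos: [0.5402, 0.1917, 0.17]
tool_rot: [-180.0, 0.0, 83.6]
wrist_force: [-0.4, -0.1, -2.6]
opening: 0.0132
```

>>> {"api": "servo_tool", "payload": {"increments": [[0,0,0.005,0,0,0],[0,0,0.005,0,0,0],[0,0,0.005,0,0,0],[0,0,0.002,0,0,0],[0,0,0,0,0,0]]}}

```text
t: 12.0
ee_pos: [0.5399, 0.1917, 0.1528]
tool_rot: [-179.9, 0.0, 83.6]
wrist_force: [0.5, 0.6, -2.4]
opening: 0.013
```

Run:
```python
from h import *
s=bot.state();print(s["ee_pos"],s["tool_rot"],s["wrist_force"],s["moment"],s["opening"])
for n,(x,y,w,h) in dict(side=(280,80,160,145)).items():
    im=bot.snapshot(n)[:,:,::-1];cv2.imwrite(f"pics/{n}7.png",im)
    cv2.imwrite(f"pics/{n}7c.png",cv2.resize(im[y:y+h,x:x+w],None,fx=4,fy=4,interpolation=2))
```

```text
[0.5399 0.1917 0.1528] [-179.9464    0.0148   83.6396] [ 0.4994  0.5543 -2.4287] [-0.015   0.02   -0.0052] 0.01301619971134783
```

View pics/side7c.png

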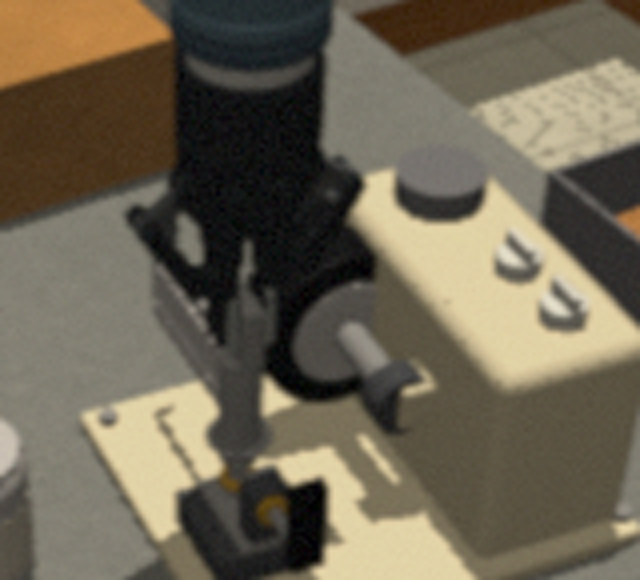

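>>> {"api": "servo_tool", "payload": {"increments": [[0,0,0.003,0,0,0],[0,0,0.003,0,0,0],[0,0,0.003,0,0,0],[0,0,0.002,0,0,0]]}}

```text
t: 12.45
ee_pos: [0.5404, 0.1921, 0.1425]
tool_rot: [180.0, -0.1, 83.6]
wrist_force: [-1.2, 0.6, 2.8]
opening: 0.0128
```

>>> {"api": "servo_tool", "payload": {"increments": [[0,0,0.002,0,0,0],[0,0,0.002,0,0,0],[0,0,0.002,0,0,0]]}}

```text
t: 12.75
ee_pos: [0.5405, 0.1921, 0.1376]
tool_rot: [179.9, -0.0, 83.7]
wrist_force: [-3.6, 0.5, 10.7]
opening: 0.013
```

>>> {"api": "servo_tool", "payload": {"increments": [[0,0,0.002,0,0,0],[0,0,0.001,0,0,0],[0,0,0,0,0,0]]}}

```text
t: 13.05
ee_pos: [0.5404, 0.192, 0.134]
tool_rot: [179.9, -0.0, 83.6]
wrist_force: [-2.4, 1.6, 4.1]
opening: 0.0131
```

>>> {"api": "servo_tool", "payload": {"increments": [[0,0,0.001,0,0,0],[0,0,0.001,0,0,0],[0,0,0,0,0,0]]}}

```text
t: 13.35
ee_pos: [0.5404, 0.192, 0.1319]
tool_rot: [180.0, -0.0, 83.6]
wrist_force: [-1.8, 1.4, 4.6]
opening: 0.0128
```

>>> {"api": "servo_tool", "payload": {"increments": [[0,0,0.001,0,0,0],[0,0,0.001,0,0,0],[0,0,0,0,0,0]]}}

```text
t: 13.65
ee_pos: [0.5405, 0.1917, 0.1295]
tool_rot: [180.0, -0.0, 83.6]
wrist_force: [-0.7, 1.1, 3.9]
opening: 0.0128
```

>>> {"api": "servo_tool", "payload": {"increments": [[0,0,0.001,0,0,0],[0,0,0,0,0,0]]}}

```text
t: 13.85
ee_pos: [0.5405, 0.1917, 0.1285]
tool_rot: [180.0, -0.0, 83.6]
wrist_force: [-0.6, 0.4, 4.8]
opening: 0.0132
```

Run:
```python
from h import *
s=bot.state();print(s["ee_pos"],s["tool_rot"],s["wrist_force"],s["moment"],s["opening"])
for n,(x,y,w,h) in dict(side=(305,140,100,90)).items():
    im=bot.snapshot(n)[:,:,::-1];cv2.imwrite(f"pics/{n}8.png",im)
    a=cv2.imread("pics/side7.png")
    cv2.imwrite(f"pics/{n}8c.png",np.hstack([cv2.resize(i[y:y+h,x:x+w],None,fx=4,fy=4,interpolation=2) for i in(a,im)]))
```

```text
[0.5405 0.1917 0.1285] [179.9652  -0.0071  83.6424] [-0.5917  0.4431  4.8041] [ 0.2482  0.2344 -0.0135] 0.013196469407869402
```

View pics/side8c.png

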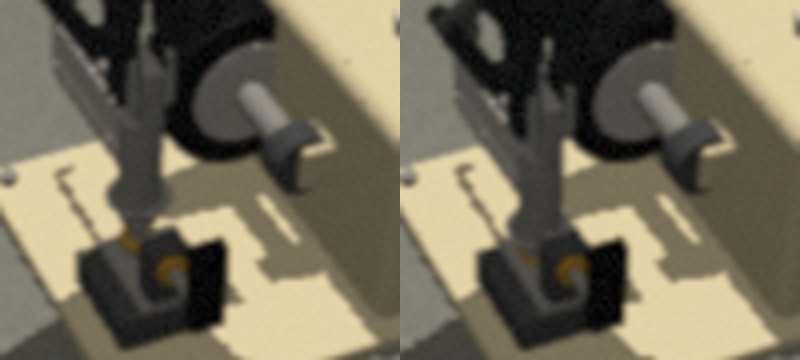

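>>> {"api": "servo_tool", "payload": {"increments": [[0,0,-0.002,0,0,0],[0,0,-0.002,0,0,0],[0,0,0,0,0,0]]}}

```text
t: 14.2
ee_pos: [0.5398, 0.1914, 0.1305]
tool_rot: [-179.9, 0.0, 83.6]
wrist_force: [2.8, 0.2, -12.7]
opening: 0.0127
```

The pull-up test was held at −12.7 N after 2 mm, so it is latched. I'll ease back down, let go and back off.

>>> {"api": "servo_tool", "payload": {"increments": [[0,0,0.002,0,0,0],[0,0,0,0,0,0]]}}

```text
t: 14.4
ee_pos: [0.54, 0.1915, 0.1302]
tool_rot: [-180.0, 0.0, 83.6]
wrist_force: [1.1, 0.1, -5.6]
opening: 0.0133
```

>>> {"api": "servo_tool", "payload": {"increments": [[0,0,0,0,0,0],[0,0,0,0,0,0],[0,0,0,0,0,0],[0,0,0,0,0,0]], "claw": 0.5}}

```text
t: 14.8
ee_pos: [0.5404, 0.1918, 0.1308]
tool_rot: [180.0, -0.0, 83.6]
wrist_force: [-0.0, 0.2, -0.1]
opening: 0.0424
```

>>> {"api": "servo_tool", "payload": {"increments": [[0,0,-0.02,0,0,0],[0,0,-0.03,0,0,0],[0,0,-0.04,0,0,0],[0,0,-0.04,0,0,0],[0.02,-0.04,-0.02,0,0,0],[0.04,-0.04,0,0,0,0],[0.04,-0.04,0,0,0,0],[0.04,-0.04,0,0,0,0],[0.04,-0.03,0,0,0,0],[0,0,0,0,0,0]]}}

```text
t: 15.8
ee_pos: [0.3797, 0.3807, 0.2808]
tool_rot: [-179.9, -0.1, 84.0]
wrist_force: [-0.1, -0.1, 0.3]
opening: 0.0425
```

Run:
```python
from h import *
s=bot.state();print(s["ee_pos"],s["wrist_force"])
o=[]
for n,(x,y,w,h) in dict(side=(290,110,150,145),top=(180,65,130,145)).items():
    im=bot.snapshot(n)[:,:,::-1];cv2.imwrite(f"pics/{n}9.png",im)
    o.append(cv2.resize(im[y:y+h,x:x+w],None,fx=2.8,fy=4,interpolation=2) if 0 else cv2.resize(im[y:y+h,x:x+w],None,fx=2.8,fy=2.8,interpolation=2))
cv2.imwrite("pics/c9.png",np.hstack(o))
```

```text
[0.3797 0.3807 0.2808] [-0.0605 -0.1161  0.3362]
```

View pics/c9.png

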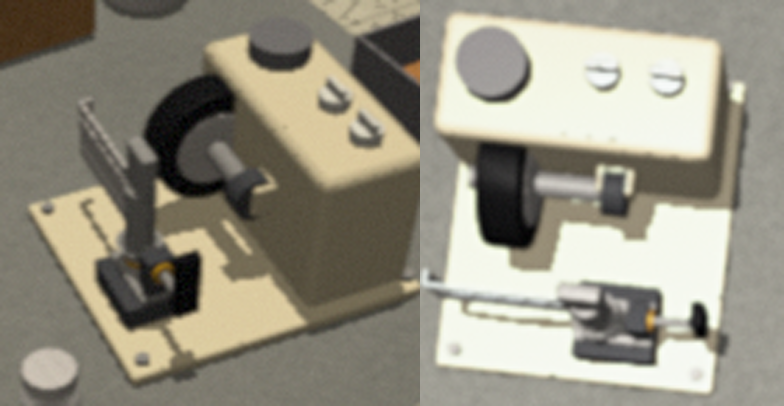

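View pics/top9.png

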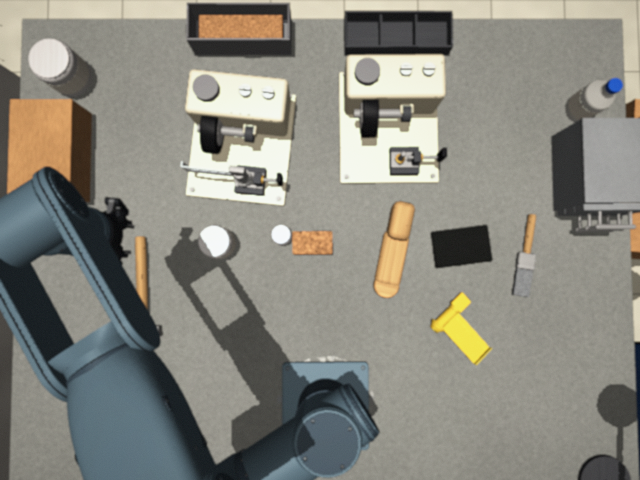

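The guard stands on head_b, with its sheet about parallel to the plate front and in front of the wheel. Knob_b is in the same column as at the start (crop 99.3 against 99.5), so the pin is home. The bystanders have not moved.

```bash
python3 -c "
from cell import bot
print(bot.hand_in())"
```

```text
the job is handed in; nothing more can be done
None
```

The guard is now on head_b, latched and closed in front of the wheel, and the job was handed in about 16 s into the 67 s allowed. I pulled pin_a until the guard sprang up, lifted the guard off its stud, carried it over, lowered it onto head_b's stud and pressed it home.

- **Seating:** The bore met no resistance going over the stud. The pressing force peaked at about 11 N in the readings, then fell to 4 N as the pin snapped.
- **Latch:** A pull-up test was held at −12.7 N after 2 mm, so the pin is over the shoulder. In the last pictures knob_b is back where it started.
- **Closed position:** The sheet runs within about 1° of head_b's front edge, judged by eye from the top view.
- **Surroundings:** The bystanders look unmoved and the arm stands clear, touching nothing.
- **Camera agreement:** The two cameras differed by 2–4 mm on a few points, up to 6 mm on the knob tops. I set the final position from the difference between the two studs' brass rings, and the clean fit confirmed it.

No check failed.

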